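# Feel for the release notch behind the roller stand and hold the lock open

## Robot

A 6-joint arm with a two-finger parallel gripper is mounted at the origin on a cart in front of the work surface, level with it; the furniture and walls round the work are solid. World frame = base frame: x ahead of the robot, y to its left, z up, the work surface at z = 0. Lengths are in mm, angles in rad, forces in N, time in s.
With the tool pointing down it reaches from about 350 to 975 mm from the base axis. Payload 7.1 kg.
Tool frame: the origin (TCP) lies at the very end of the fingers, on their centre line; the grasp point (between the pads) lies 19 mm behind it; z points along the fingers, y is the direction in which the jaws open and shut (so a half turn about z gives the same grasp; the last joint's range is limited). The gripper opens to 88 mm and grips with 3 to 60 N. Pads are 20 mm wide; open, the fingers measure 115 mm over their backs; the gripper's body (75 mm by 178 mm) begins 61 mm behind the grasp point.
Start: joints at [1.212, 0.423, 1.63, -0, 1.089, -0.019], TCP at [208.279, 589.258, 222.675] pointing down, gripper open.
Joint ranges: [-3, 3], [-0.9, 2.11], [0.09, 2.58], [-1.31, 4.45], [0.11, 2.69], [-2.54, 2.54]. Speed limits (rad/s): [2.39, 2.39, 3.01, 3.14, 3.14, 3.14].

## Interface

Orientations are given as a rotation vector (axis times angle).
In Python, from workcell import readout, imaging, close_job gives the robot as it stands.
- The arm moves only by the tool carry_out, never from a script. Its argument "rows" is a list of rows, each a list of 3 entries, a list of its own where there are three numbers: the shift along the tool's x, y, z in m, then the turn, a rotation vector about the tool's x, y, z in rad, then the closure, from 0 (fully open) to 1 (shut). In form: [[[dx, dy, dz], [wx, wy, wz], hand], ...]. A call has 1 to 12 rows; each row shifts and turns the commanded pose from where the row before left it, along the tool's axes as they then stand; what a row does not reach is not made up. A row lasts 1/12 s, in which the tool goes at most 41.7 mm and 7.16 degrees, less where a joint would pass 70% of its speed; a pose out of reach is approached as far as the arm can. A call with a gripper value outside its range is refused whole. The fingers move at their own pace and stop on an object; the grip force is fixed at half the most. Time passes only in rows, so rows that do not move let the fingers close. It gives the time, the measured TCP pose, the force and the opening at its end, in the units of the state.
- readout.get_obs(): the state, without advancing time (a new reading comes with each control period).
- imaging.get_image(name): name is "scene" or "side" or "wrist"; returns the picture (400x640x3 uint8, red, green, blue); there is no depth.
- imaging.camera_params(name): a dict with "fx", "fy", "cx", "cy" (pixels), "k1" (the pictures are not rectified: a ray, as slopes to the right and down, at radius r is drawn at 1 + k1 r^2 times it, then the intrinsics apply), "rvec" (rotation vector, rad) and "tvec" (3), from world to camera coordinates, as OpenCV has them; the wrist camera has in their place "T_tool_cam" (4x4, takes a point from camera to tool coordinates, whose origin is the TCP and whose axes are the flange's). Camera axes: x right, y down, z forward; pixel columns grow to the right and rows downward; lengths in mm; the calibration is good to about 2 mm. A picture is of the moment at which its call begins: read the wrist's pose just before it. camera_params takes no time and is no camera call.
- close_job(): hands the job in, once; it reports no verdict.
The state is a dict: "t": time; "qpos": joint angles; "qvel": joint speeds; "joint_torque": joint torques, N m; "ee_pos": TCP position; "orientation": TCP orientation; "ft_force": force on the tool from outside, world axes, zero at the start; "moment": the same for the moment, N m; "width": finger opening in mm.
Only numpy, scipy, OpenCV 4.12 (cv2) and the standard library are available. Lean on these libraries where they do the work, as an engineer would, in place of code of your own. Each camera call takes 0.05 s, during which the arm holds its last target.

## Task

Unlock the steel roller in the roller stand: somewhere along the ledge on the far side of the stand's upright web there is a thumb notch, hard to see, which can be found by drawing a fingertip along the ledge. Press the sprung tongue inside the notch all the way down with the fingertips, and finish while still holding it down, so that the lock bolt stays drawn back from over the roller. Do not push the bolt itself, and leave the roller and the other things where they lie.

Things in the scene. Friction and masses are not known exactly. Their poses are not given: they have to be found in the camera images.
- stand: roller stand, fixed: grey flat base plate 150 x 280 mm, 10 mm thick. Origin at the centre of the plate's underside; x points across the stand from the roller side to the ledge side (roughly away from the robot), y along the roller, z up. An upright aluminium web (x 0 to 22 mm, 250 mm long, top at z = 78 mm) divides it; the roller lies on the robot's side, the dark ledge on the far side.
- ledge_mid (a point): middle of the ledge's level top face, axes as the stand's (stand frame x 36, y 0, z 48 mm; 30 mm lower than the web's top). The ledge is rigid, 28 mm wide (stand x 22 to 50 mm) and 250 mm long; its outermost 10 mm at each end are always solid. The notch lies somewhere between y = -115 and +115 mm, elsewhere each time.
- ledge_left (a point): left (+y) end of the ledge's top face (stand frame x 36, y 125, z 48 mm). The notch is a gap in the ledge 46 mm wide along y, across the ledge's whole width and open to the far side. In it the flat dark top of the sprung tongue (44 x 26 mm) lies 8 mm below the ledge's top, and 16 mm below when pressed fully.
- release_tongue (a joint): how far the tongue in the notch is pressed down, m: 0 = up, 0.008 = fully down at its stop. A spring returns it when let go; it takes about 2.5 N to start and 7.5 N to hold fully down.
- lock_bolt (a joint): how far the lock bolt is drawn back, m: 0 = locked, 0.020 = fully drawn back. The bolt is a flat steel bar 18 mm wide that sticks 34 mm out of the middle of the web over the roller; it is driven by the tongue (twice the tongue's travel).
- roller_mid (a point): middle of the steel roller (45 mm diameter, 261 mm long, loose) that lies along y in the stand between low chocks, axis 32 mm above the trolley; not to be moved.
- spanner: adjustable spanner, 196 mm long, lying flat; a bystander. Origin at the centre of its underside.
- bearing: small ball bearing, 47 mm across, 14 mm high, lying flat; a bystander. Origin at the centre of its underside.
- clamp_piece: split clamp block 76 x 80 x 56 mm; a bystander. Origin at the centre of its underside.
- fork_piece: fork bracket with a small cream wheel, 60 x 82 x 90 mm, standing; a bystander. Origin at the centre of its underside.
- slide_piece: brown slide block with a screw, 87 x 58 x 22 mm; a bystander. Origin at the centre of its underside.

How it is judged:
By the outcome, as a careful person would: the job done as asked, in the order asked, and still so for the second after the job is handed in, while the arm keeps its last pose, push and grip.
It also fails if it takes over 61 s, if anything falls off the work surface, if the arm or the gripper's body presses on something with over 40 N, if the wrist force passes 120 N, or if a joint passes its speed limit or range.

## Working session

There is one attempt and no reset: what is moved stays moved. The work goes in short steps, Python scripts to look and compute and a tool call to move; the robot and the scene stay as the last step left them, time stands still between calls to the robot, and variables do not carry over. Pictures are saved under pics/ and viewed, and the job is handed in when it is done.

Besides the shell and the picture viewer there is one more tool, called after ">>>" as a command line: name --argument value ..., lists and objects as JSON in quotes. carry_out: Moves the arm, as the interface text tells. Its arguments: {"type":"object","properties":{"rows":{"type":"array","items":{"type":"array"}}},"required":["rows"]}

```bash
ls; mkdir -p pics; python3 - <<'E'
from workcell import readout, imaging
import cv2
print(readout.get_obs())
for n in ["scene","side","wrist"]:
    im=imaging.get_image(n); cv2.imwrite(f"pics/{n}0.png",im[:,:,::-1]); print(n,imaging.camera_params(n))
E
```

```text
pics
{'t': 0.0, 'qpos': array([ 1.21200508e+00,  4.23827290e-01,  1.63065659e+00, -1.94207349e-05,
        1.08858505e+00, -1.89881790e-02]), 'qvel': array([ 0.00051141, -0.00074603,  0.00169597, -0.00026768, -0.00042335,
       -0.00063326]), 'joint_torque': array([-1.03906132e-03, -5.44620931e+01, -2.73670328e+01,  6.43334398e-02,
        2.26944638e-02, -1.34191923e-04]), 'ee_pos': array([208.09977268, 588.77217213, 221.9232771 ]), 'orientation': array([-5.31139033e-01, -3.09610320e+00,  2.28255662e-03]), 'ft_force': array([ 0.12767213,  0.79292775, -0.37288726]), 'moment': array([0.00535589, 0.02174348, 0.00956153]), 'width': 87.77833406828047}
scene {'fx': 408.2930954045199, 'fy': 408.2930954045199, 'cx': 318.61821264465374, 'cy': 198.29708956110113, 'k1': -0.0329030531863951, 'rvec': array([ 2.21753686, -0.53378585,  0.27685605]), 'tvec': array([-471.69768315,  107.93820298, 1104.17429678])}
side {'fx': 375.4994267082319, 'fy': 375.4994267082319, 'cx': 316.30307912491514, 'cy': 195.24054276445742, 'k1': -0.0114427904835867, 'rvec': array([ 0.68514476, -2.32174706,  1.44532672]), 'tvec': array([298.20200895, 204.7586119 , 697.09100476])}
wrist {'fx': 357.535998892041, 'fy': 357.535998892041, 'cx': 316.09040971408467, 'cy': 195.44674157557114, 'k1': -0.04941418913699503, 'T_tool_cam': array([[ 7.58960195e-05, -9.69615064e-01, -2.44635692e-01,
         6.49469006e+01],
       [ 9.99999997e-01,  7.99875753e-05, -6.79025475e-06,
        -2.12728657e-01],
       [ 2.61517491e-05, -2.44635691e-01,  9.69615067e-01,
        -1.62415671e+02],
       [ 0.00000000e+00,  0.00000000e+00,  0.00000000e+00,
         1.00000000e+00]])}
```

View pics/scene0.png

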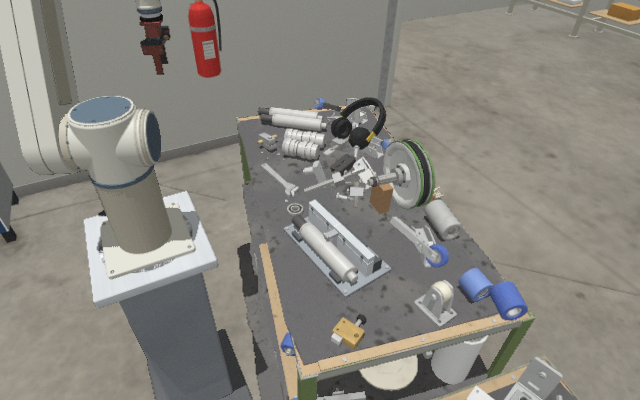

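View pics/side0.png

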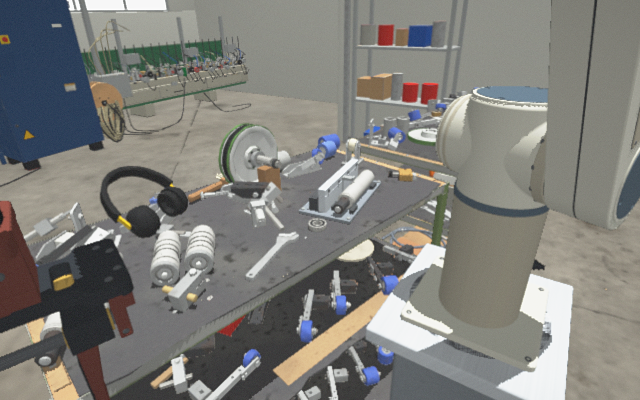

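View pics/wrist0.png

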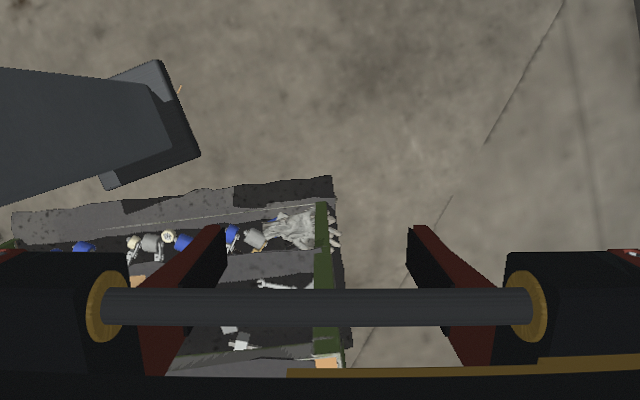

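The stand shows in the scene view around (337,245). In the side view it is around (345,190). I'll zoom in on both.

```bash
python3 - <<'E'
import cv2
a=cv2.imread("pics/scene0.png")[190:300,270:400]; cv2.imwrite("pics/sc_z.png",cv2.resize(a,None,fx=5,fy=5,interpolation=cv2.INTER_CUBIC))
a=cv2.imread("pics/side0.png")[140:230,290:395]; cv2.imwrite("pics/si_z.png",cv2.resize(a,None,fx=6,fy=6,interpolation=cv2.INTER_CUBIC))
E
```

```text
(no output)
```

View pics/sc_z.png

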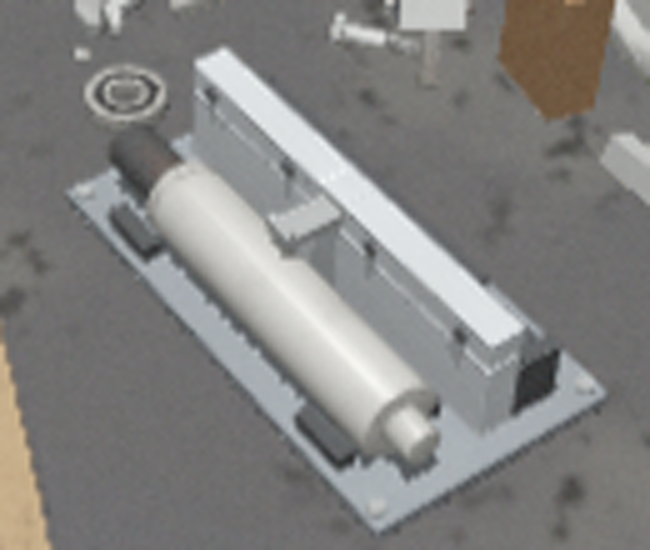

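View pics/si_z.png

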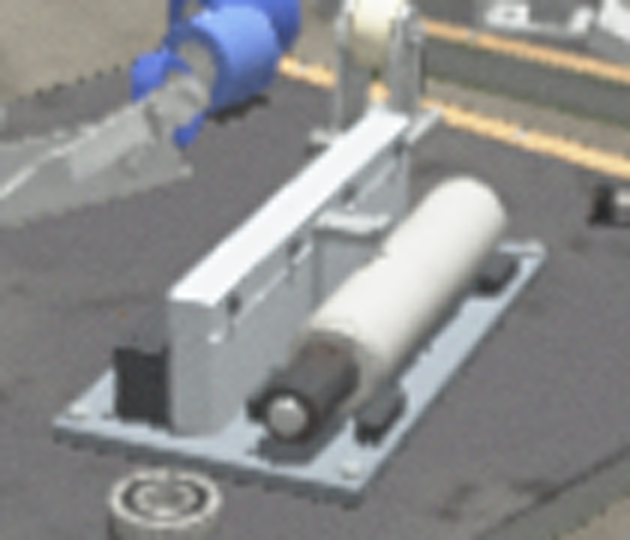

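```bash
cat > h.py <<'E'
import numpy as np, cv2
from scipy.optimize import least_squares
from scipy.spatial.transform import Rotation as R
from workcell import imaging, readout
def proj(P,c,Rm=None,t=None):
    if Rm is None: Rm=R.from_rotvec(c['rvec']).as_matrix(); t=c['tvec']
    X=np.asarray(P,float)@Rm.T+t; s=X[:,:2]/X[:,2:]
    s=s*(1+c['k1']*(s**2).sum(1,keepdims=True))
    return s*[c['fx'],c['fy']]+[c['cx'],c['cy']]
def wproj(P,c,pos,rv):
    T=np.eye(4);T[:3,:3]=R.from_rotvec(rv).as_matrix();T[:3,3]=pos
    M=np.linalg.inv(T@c['T_tool_cam']); return proj(P,c,M[:3,:3],M[:3,3])
def stand(P,p):
    c,s=np.cos(p[2]),np.sin(p[2]); P=np.asarray(P,float)
    return np.c_[p[0]+c*P[:,0]-s*P[:,1],p[1]+s*P[:,0]+c*P[:,1],P[:,2]]
E
python3 - <<'E'
from h import *
sc=[([-75,140,10],(68,193)),([-75,-140,10],(378,525)),([75,-140,10],(605,392)),([0,125,78],(195,62)),([22,125,78],(225,48)),([0,-125,78],(490,347)),([22,-125,78],(525,330))]
si=[([75,140,10],(55,425)),([-75,140,10],(360,488)),([-75,-140,10],(547,253)),([22,125,78],(170,297)),([0,125,78],(213,305)),([22,-125,78],(383,108)),([0,-125,78],(410,122))]
A=np.array([a for a,_ in sc]);a=np.array([b for _,b in sc])/5+[270,190]-.4
B=np.array([a for a,_ in si]);b=np.array([b for _,b in si])/6+[290,140]-.4
c1,c2=imaging.camera_params("scene"),imaging.camera_params("side")
f=lambda p:np.r_[proj(stand(A,p),c1)-a,proj(stand(B,p),c2)-b].ravel()
r=least_squares(f,[600,0,0]); print(r.x,np.degrees(r.x[2]));print(f(r.x).reshape(-1,2).round(1))
for k in (f,):pass
r1=least_squares(lambda p:f(p)[:14],r.x);r2=least_squares(lambda p:f(p)[14:],r.x);print(r1.x,r2.x)
print(stand([[36,0,48],[36,120,48],[36,-120,48]],r.x))
E
```

```text
[ 4.39420107e+02 -2.66072340e+02  1.35468770e-01] 7.761788781594936
[[-1.  -0.6]
 [-0.7  1.4]
 [ 0.7  0.2]
 [-0.9  0. ]
 [-0.3 -0.1]
 [-0.2  0.1]
 [-0.1 -0.5]
 [-0.6 -0.8]
 [-0.2 -0.2]
 [ 0.6 -1.1]
 [-0.4 -0.9]
 [ 0.1 -0.8]
 [-1.9  0.3]
 [ 0.2 -1.1]]
[ 4.40591423e+02 -2.65935559e+02  1.32915872e-01] [ 4.36621235e+02 -2.63144088e+02  1.34062117e-01]
[[ 475.09027934 -261.21036686   48.        ]
 [ 458.88370321 -142.30979121   48.        ]
 [ 491.29685547 -380.11094251   48.        ]]
```

```bash
cat >> h.py <<'E'
P0=[439.4,-266.1,0.1355]
def Rgoal(tilt=0):
    c,s=np.cos(P0[2]),np.sin(P0[2])
    # tool z down, tool y along +stand y
    return np.array([[-c,-s,0],[-s,c,0],[0,0,-1.]]).T
def delta(target,Rg=None,verb=True):
    o=readout.get_obs(); Rm=R.from_rotvec(o['orientation']).as_matrix()
    d=Rm.T@(np.array(target)-o['ee_pos'])
    w=None
    if Rg is not None: w=R.from_matrix(Rm.T@Rg).as_rotvec()
    print('t',round(o['t'],2),'pos',o['ee_pos'].round(1),'F',o['ft_force'].round(1),'w',round(o['width'],1),'\nshift mm',d.round(1),'turn',None if w is None else w.round(3))
    return o,Rm
E
python3 - <<'E'
from h import *
print(Rgoal())
o,Rm=delta([420,200,330],Rgoal()); print(Rm.round(3))
E
```

```text
[[-0.99083391 -0.13508574  0.        ]
 [-0.13508574  0.99083391  0.        ]
 [ 0.          0.         -1.        ]]
t 0.15 pos [208.1 588.9 222.1] F [0.1 0.4 0.6] w 87.5 
shift mm [-329.3 -296.2 -107.6] turn [-0.001 -0.    -0.475]
[[-0.943  0.333 -0.   ]
 [ 0.333  0.943 -0.001]
 [ 0.    -0.001 -1.   ]]
```

>>> carry_out --rows '[[[-0.03, -0.027, -0.009], [0, 0, 0], 1], [[-0.03, -0.027, -0.009], [0, 0, 0], 1], [[-0.03, -0.027, -0.009], [0, 0, 0], 1], [[-0.03, -0.027, -0.009], [0, 0, 0], 1], [[-0.03, -0.027, -0.009], [0, 0, 0], 1], [[-0.03, -0.027, -0.009], [0, 0, 0], 1], [[-0.03, -0.027, -0.009], [0, 0, 0], 1], [[-0.03, -0.027, -0.009], [0, 0, 0], 1], [[-0.03, -0.027, -0.009], [0, 0, 0], 1], [[-0.03, -0.027, -0.009], [0, 0, 0], 1], [[-0.03, -0.027, -0.009], [0, 0, 0], 1]]'

```text
t: 1.07
ee_pos: [420.8, 197.3, 322.2]
orientation: [0.531, 3.096, 0.0]
ft_force: [0.9, -0.6, -0.2]
width: 18.0
```

>>> carry_out --rows '[[[0, 0, 0], [0, 0, -0.119], 1], [[0, 0, 0], [0, 0, -0.119], 1], [[0, 0, 0], [0, 0, -0.119], 1], [[0, 0, 0], [0, 0, -0.118], 1]]'

```text
t: 1.4
ee_pos: [420.5, 198.7, 321.6]
orientation: [0.219, -3.134, 0.0]
ft_force: [-0.1, 0.1, -0.3]
width: 0.5
```

```bash
python3 - <<'E'
from h import *
delta(stand([[30,0,300]],P0)[0],Rgoal())
E
```

```text
t 1.4 pos [420.5 198.7 321.6] F [-0.1  0.1 -0.3] w 0.5 
shift mm [  16.  -463.    21.6] turn [-0.    -0.     0.004]
```

>>> carry_out --rows '[[[0.001, -0.0385, 0.002], [0, 0, 0.004], 1], [[0.001, -0.0385, 0.002], [0, 0, 0], 1], [[0.001, -0.0385, 0.002], [0, 0, 0], 1], [[0.001, -0.0385, 0.002], [0, 0, 0], 1], [[0.001, -0.0385, 0.002], [0, 0, 0], 1], [[0.001, -0.0385, 0.002], [0, 0, 0], 1], [[0.001, -0.0385, 0.002], [0, 0, 0], 1], [[0.001, -0.0385, 0.002], [0, 0, 0], 1], [[0.002, -0.0385, 0.002], [0, 0, 0], 1], [[0.002, -0.0385, 0.002], [0, 0, 0], 1], [[0.002, -0.0385, 0.002], [0, 0, 0], 1], [[0.002, -0.0385, 0], [0, 0, 0], 1]]'

```text
t: 2.4
ee_pos: [464.5, -262.7, 299.1]
orientation: [0.205, -3.134, -0.001]
ft_force: [0.7, -0.1, -0.9]
width: 0.4
```

>>> carry_out --rows '[[[0, 0, 0], [0, 0, 0], 1], [[0, 0, 0], [0, 0, 0], 1]]'

```text
t: 2.57
ee_pos: [464.7, -262.4, 299.1]
orientation: [0.201, -3.134, -0.001]
ft_force: [-0.0, 0.5, 0.1]
width: 0.3
```

```bash
python3 - <<'E'
from h import *
o,_=delta(stand([[30,0,300]],P0)[0],Rgoal())
im=imaging.get_image("wrist"); cv2.imwrite("pics/w1.png",im[:,:,::-1])
np.save("w1.npy",np.r_[o['ee_pos'],o['orientation']])
c=imaging.camera_params("wrist")
print(wproj(stand([[36,125,48],[36,-125,48],[22,0,78],[75,140,10],[75,-140,10]],P0),c,o['ee_pos'],o['orientation']))
E
```

```text
t 2.57 pos [ 464.7 -262.4  299.1] F [-0.   0.5  0.1] w 0.3 
shift mm [-4.4 -0.2 -0.9] turn [ 0.001 -0.001 -0.008]
[[422.64574846 171.20514784]
 [210.53751749 172.79170633]
 [316.50519694 164.13569513]
 [423.73389511 195.36023928]
 [209.78620691 196.94199801]]
```

View pics/w1.png

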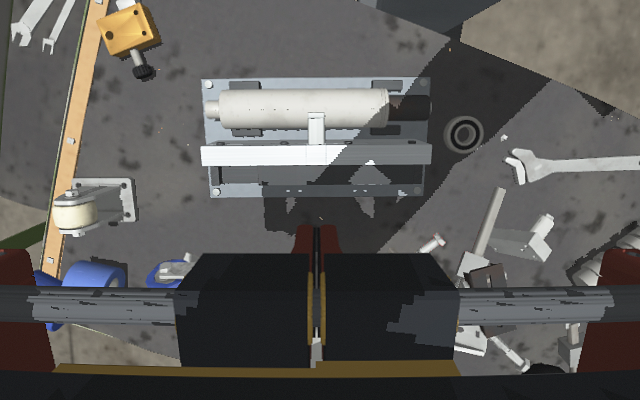

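```bash
python3 - <<'E'
import cv2,numpy as np
a=cv2.imread("pics/w1.png")[140:205,195:440].astype(float)
a=255*(np.clip(a/150,0,1))**.5
cv2.imwrite("pics/w1z.png",cv2.resize(a.astype(np.uint8),None,fx=3.2,fy=6,interpolation=cv2.INTER_CUBIC))
E
```

```text
(no output)
```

View pics/w1z.png

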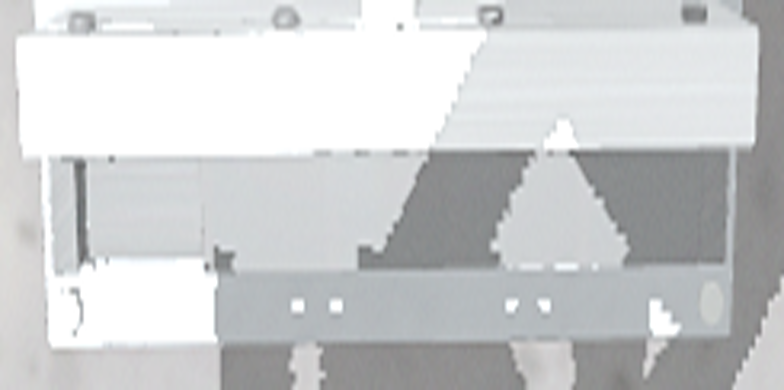

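```bash
python3 - <<'E'
from h import *
w=np.load("w1.npy");c=imaging.camera_params("wrist")
f=lambda P:wproj(stand(P,P0),c,w[:3],w[3:]).round(1)
for y in (-125,-115,-112,-92,-69,-67): print(y,f([[22,y,48],[36,y,48],[36,y,40],[50,y,48]]).tolist())
print(f([[0,125,78],[22,125,78],[0,-125,78],[22,-125,78],[75,140,10],[75,-140,10],[-75,140,10],[-75,-140,10]]).tolist())
delta(stand([[36,-30,75]],P0)[0],Rgoal())
E
```

```text
-125 [[209.6, 161.0], [210.5, 172.8], [212.4, 171.6], [211.5, 184.4]]
-115 [[218.1, 160.9], [218.9, 172.7], [220.7, 171.5], [219.8, 184.3]]
-112 [[220.6, 160.9], [221.5, 172.7], [223.2, 171.5], [222.3, 184.3]]
-92 [[237.7, 160.7], [238.4, 172.5], [239.8, 171.3], [239.1, 184.2]]
-69 [[257.3, 160.5], [257.8, 172.4], [258.9, 171.2], [258.4, 184.0]]
-67 [[259.0, 160.5], [259.5, 172.4], [260.6, 171.1], [260.1, 184.0]]
[[432.8, 143.1], [431.4, 163.4], [200.0, 144.9], [201.7, 165.2], [423.7, 195.4], [209.8, 196.9], [431.2, 75.5], [200.5, 77.3]]
t 2.62 pos [ 464.6 -261.   299.1] F [-0.5  0.7 -0.1] w 0.5 
shift mm [-10.7 -31.8 224.1] turn [ 0.001 -0.001 -0.006]
```

```bash
python3 - <<'E'
from h import *
c=imaging.camera_params("scene");Rm=R.from_rotvec(c['rvec']).as_matrix()
for uv,z in [((410,207),0),((380,212),0),((371,195),90),((392,155),250),((440,265),0),((425,312),0),((395,220),0),((440,285),90)]:
    r=least_squares(lambda p:(proj([[p[0],p[1],z]],c)-uv).ravel(),[600,0]);print(uv,z,r.x.round())
print(stand([[36,0,0],[73,89,0],[73,-180,0]],P0).round())
E
```

```text
(410, 207) 0 [ 729. -217.]
(380, 212) 0 [ 635. -195.]
(371, 195) 90 [ 586. -205.]
(392, 155) 250 [ 594. -256.]
(440, 265) 0 [ 658. -437.]
(425, 312) 0 [ 532. -532.]
(395, 220) 0 [ 654. -244.]
(440, 285) 90 [ 551. -534.]
[[ 475. -261.    0.]
 [ 500. -168.    0.]
 [ 536. -435.    0.]]
```

>>> carry_out --rows '[[[-0.002, -0.006, 0.0], [0.001, -0.001, -0.006], 1], [[-0.002, -0.007, 0.025], [0, 0, 0], 1], [[-0.002, -0.007, 0.035], [0, 0, 0], 1], [[-0.002, -0.007, 0.035], [0, 0, 0], 1], [[-0.003, -0.005, 0.035], [0, 0, 0], 1], [[0, 0, 0.035], [0, 0, 0], 1], [[0, 0, 0.03], [0, 0, 0], 1], [[0, 0, 0.019], [0, 0, 0], 1], [[0, 0, 0], [0, 0, 0], 1], [[0, 0, 0], [0, 0, 0], 1]]'

```text
t: 3.45
ee_pos: [480.6, -290.0, 85.4]
orientation: [0.218, -3.134, -0.0]
ft_force: [-0.2, 0.1, 0.6]
width: 0.4
```

```bash
python3 - <<'E'
from h import *
o,_=delta(stand([[37,-35,54]],P0)[0],Rgoal())
for n in ["scene","wrist"]:
  im=imaging.get_image(n); cv2.imwrite(f"pics/{n}2.png",im[:,:,::-1])
a=cv2.imread("pics/scene2.png")[150:300,250:420]; cv2.imwrite("pics/sc2z.png",cv2.resize(a,None,fx=4,fy=4,interpolation=cv2.INTER_CUBIC))
E
```

```text
t 3.45 pos [ 480.6 -290.    85.4] F [-0.2  0.1  0.6] w 0.4 
shift mm [ 0.6 -5.8 31.4] turn [ 0.    -0.     0.004]
```

View pics/wrist2.png

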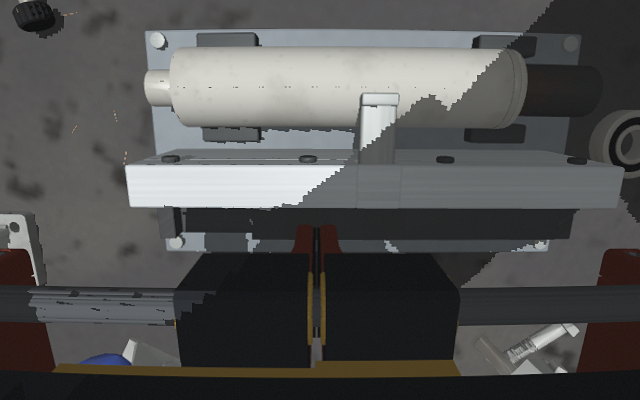

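View pics/sc2z.png

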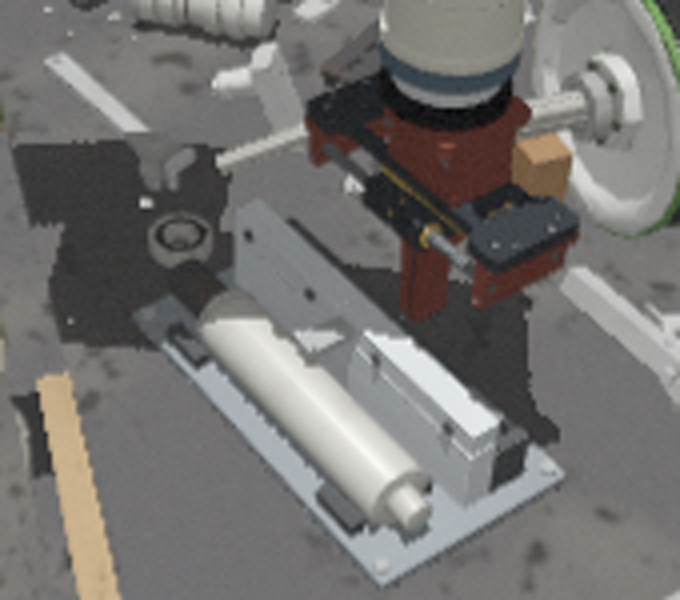

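```bash
python3 - <<'E'
from h import *
o=readout.get_obs();c=imaging.camera_params("wrist")
f=lambda P:wproj(stand(P,P0),c,o['ee_pos'],o['orientation']).round(1)
print(f([[0,125,78],[22,125,78],[0,-125,78],[22,-125,78],[-75,140,10],[-75,-140,10],[50,-125,48],[50,125,48],[22,-114,48],[22,-68,40]]).tolist())
a=cv2.imread("pics/wrist2.png")[150:255,120:320].astype(float)
a=255*(np.clip(a/150,0,1))**.5
cv2.imwrite("pics/w2z.png",cv2.resize(a.astype(np.uint8),None,fx=4,fy=4,interpolation=cv2.INTER_CUBIC))
E
```

```text
[[627.3, 164.2], [618.5, 206.3], [126.0, 161.6], [131.4, 204.7], [584.2, 31.6], [145.0, 27.3], [161.8, 235.7], [570.6, 236.6], [175.3, 190.9], [255.8, 188.0]]
```

View pics/w2z.png

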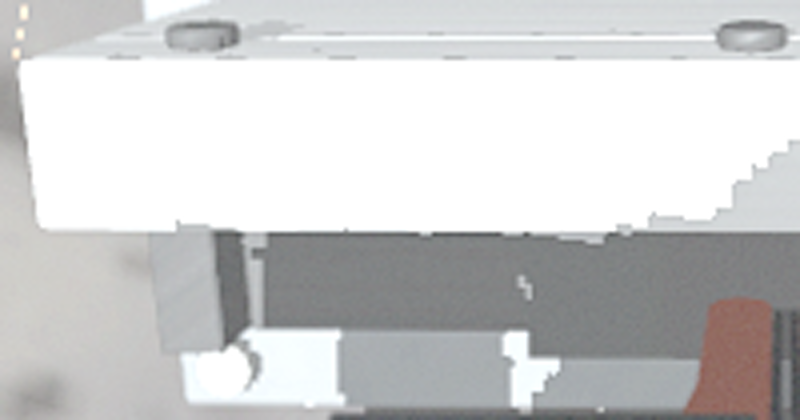

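>>> carry_out --rows '[[[0, -0.004, 0.01], [0, 0, 0.004], 1], [[0, -0.006, 0.012], [0, 0, 0], 1], [[0, -0.006, 0.008], [0, 0, 0], 1], [[0, 0, 0.003], [0, 0, 0], 1], [[0, 0, 0], [0, 0, 0], 1], [[0, 0, 0], [0, 0, 0], 1]]'

```text
t: 4.05
ee_pos: [482.5, -307.2, 52.3]
orientation: [-0.208, 3.134, -0.001]
ft_force: [0.0, 0.3, 0.5]
width: 0.7
```

```bash
python3 - <<'E'
from h import *
o,_=delta(stand([[38,-45,48]],P0)[0],Rgoal())
E
```

```text
t 4.05 pos [ 482.5 -307.2   52.3] F [0.  0.3 0.5] w 0.7 
shift mm [-0.9  1.5  4.3] turn [-0.     0.    -0.003]
```

>>> carry_out --rows '[[[-0.0005, 0, 0.002], [0, 0, 0], 1], [[0, 0, 0.001], [0, 0, 0], 1], [[0, 0, 0.0005], [0, 0, 0], 1], [[0, 0, 0], [0, 0, 0], 1]]'

```text
t: 4.38
ee_pos: [483.3, -307.0, 49.3]
orientation: [-0.209, 3.133, -0.002]
ft_force: [1.0, -0.1, 1.2]
width: 0.2
```

>>> carry_out --rows '[[[0, 0, 0.001], [0, 0, 0], 1], [[0, 0, 0], [0, 0, 0], 1]]'

```text
t: 4.55
ee_pos: [483.5, -307.1, 48.4]
orientation: [-0.209, 3.133, -0.002]
ft_force: [0.1, -0.0, 0.6]
width: 0.2
```

>>> carry_out --rows '[[[0, 0, 0.0007], [0, 0, 0], 1], [[0, 0, 0], [0, 0, 0], 1]]'

```text
t: 4.72
ee_pos: [483.5, -307.1, 48.4]
orientation: [-0.209, 3.133, -0.002]
ft_force: [-2.3, 1.6, 8.9]
width: 0.4
```

>>> carry_out --rows '[[[0, -0.005, -0.0003], [0, 0, 0], 1], [[0, -0.005, 0], [0, 0, 0], 1], [[0, -0.005, 0], [0, 0, 0], 1], [[0, 0, 0], [0, 0, 0], 1]]'

```text
t: 5.05
ee_pos: [485.6, -322.2, 48.4]
orientation: [-0.209, 3.133, -0.001]
ft_force: [-0.9, 1.5, 6.7]
width: 0.4
```

>>> carry_out --rows '[[[0, -0.005, 0], [0, 0, 0], 1], [[0, -0.005, 0], [0, 0, 0], 1], [[0, 0, 0], [0, 0, 0], 1]]'

```text
t: 5.3
ee_pos: [486.9, -332.3, 48.2]
orientation: [-0.209, 3.133, -0.002]
ft_force: [-0.0, 0.1, 4.9]
width: 0.4
```

>>> carry_out --rows '[[[0, -0.004, 0], [0, 0, 0], 1], [[0, -0.004, 0], [0, 0, 0], 1], [[0, 0, 0], [0, 0, 0], 1]]'

```text
t: 5.55
ee_pos: [488.0, -340.6, 47.8]
orientation: [-0.209, 3.133, -0.003]
ft_force: [0.5, -0.8, 0.6]
width: 0.3
```

>>> carry_out --rows '[[[0, -0.004, 0], [0, 0, 0], 1], [[0, -0.004, 0], [0, 0, 0], 1], [[0, 0, 0], [0, 0, 0], 1]]'

```text
t: 5.8
ee_pos: [489.0, -348.6, 47.8]
orientation: [-0.208, 3.133, -0.002]
ft_force: [0.6, -1.2, 0.8]
width: 0.3
```

```bash
python3 - <<'E'
from h import *
o,_=delta(stand([[38,-92,40]],P0)[0],Rgoal())
print(stand([[0,0,0]],P0), [(np.array([[np.cos(P0[2]),np.sin(P0[2])],[-np.sin(P0[2]),np.cos(P0[2])]])@(np.array(p)-P0[:2])).round(1) for p in ((486.9,-332.3),(488,-340.6),(489,-348.6))])
E
```

```text
t 5.8 pos [ 489.  -348.6   47.8] F [ 0.6 -1.2  0.8] w 0.3 
shift mm [-0.  -3.5  7.8] turn [-0.002  0.001 -0.003]
[[ 439.4 -266.1    0. ]] [array([ 38.1, -72. ]), array([ 38.1, -80.4]), array([ 38. , -88.4])]
```

>>> carry_out --rows '[[[0, -0.0035, 0], [0, 0, 0], 1], [[0, 0, 0.003], [0, 0, 0], 1], [[0, 0, 0.003], [0, 0, 0], 1], [[0, 0, 0], [0, 0, 0], 1]]'

```text
t: 6.13
ee_pos: [488.7, -350.9, 41.1]
orientation: [-0.209, 3.135, -0.0]
ft_force: [-0.0, -0.4, 0.2]
width: 0.8
```

>>> carry_out --rows '[[[0, 0, 0.002], [0, 0, 0], 1], [[0, 0, 0.002], [0, 0, 0], 1], [[0, 0, 0], [0, 0, 0], 1]]'

```text
t: 6.38
ee_pos: [489.1, -351.0, 37.7]
orientation: [-0.209, 3.134, -0.001]
ft_force: [-1.2, 0.4, 3.9]
width: 0.9
```

>>> carry_out --rows '[[[0, 0, 0.002], [0, 0, 0], 1], [[0, 0, 0.002], [0, 0, 0], 1], [[0, 0, 0], [0, 0, 0], 1]]'

```text
t: 6.63
ee_pos: [489.1, -351.0, 33.8]
orientation: [-0.209, 3.134, -0.001]
ft_force: [-2.3, 1.9, 5.9]
width: 0.5
```

>>> carry_out --rows '[[[0, 0, 0.0012], [0, 0, 0], 1], [[0, 0, 0.0008], [0, 0, 0], 1], [[0, 0, 0], [0, 0, 0], 1]]'

```text
t: 6.88
ee_pos: [489.1, -351.1, 32.4]
orientation: [-0.209, 3.134, -0.001]
ft_force: [-2.9, 2.3, 8.5]
width: 0.5
```

>>> carry_out --rows '[[[0, 0, 0.0005], [0, 0, 0], 1], [[0, 0, 0], [0, 0, 0], 1]]'

```text
t: 7.05
ee_pos: [489.1, -351.1, 32.3]
orientation: [-0.209, 3.134, -0.001]
ft_force: [-3.7, 3.0, 12.0]
width: 0.4
```

>>> carry_out --rows '[[[0, 0, 0.0004], [0, 0, 0], 1], [[0, 0, 0], [0, 0, 0], 1], [[0, 0, 0], [0, 0, 0], 1], [[0, 0, 0], [0, 0, 0], 1], [[0, 0, 0], [0, 0, 0], 1], [[0, 0, 0], [0, 0, 0], 1]]'

```text
t: 7.55
ee_pos: [489.1, -351.1, 32.2]
orientation: [-0.209, 3.134, -0.001]
ft_force: [-4.8, 3.3, 15.9]
width: 0.1
```

```bash
python3 - <<'E'
from h import *
o,_=delta(stand([[38,-92,32]],P0)[0],Rgoal())
for n in ["wrist","scene"]:
  im=imaging.get_image(n); cv2.imwrite(f"pics/{n}3.png",im[:,:,::-1])
a=cv2.imread("pics/scene3.png")[170:300,265:405]; cv2.imwrite("pics/sc3z.png",cv2.resize(a,None,fx=4,fy=4,interpolation=cv2.INTER_CUBIC))
E
```

```text
t 7.55 pos [ 489.1 -351.1   32.2] F [-4.8  3.3 15.9] w 0.1 
shift mm [-0.2 -1.1  0.2] turn [-0.001  0.001 -0.002]
```

View pics/wrist3.png

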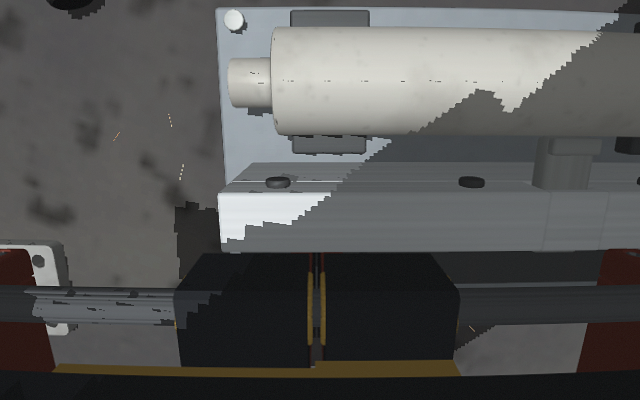

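View pics/sc3z.png

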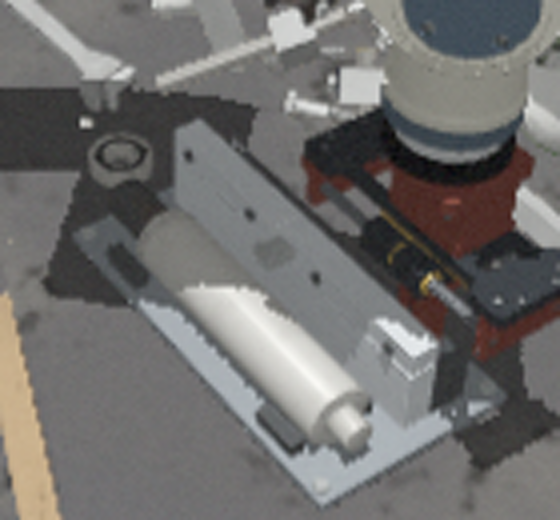

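The bolt has drawn back clear of the roller; only its stub shows at about (570,150) in the wrist view. The fingertip sits at z≈32 mm against a hard stop, pushing with 16 N, and the roller hasn't moved.

```bash
python3 -c "
from workcell import close_job; print(close_job())"
```

```text
the job is handed in; nothing more can be done
None
```

I pressed the tongue fully down and handed the job in with the fingertips still holding it, so the lock bolt stays drawn back from over the roller. It took about 7.7 s of the 61 s allowed.

- **Finding the notch:** I located the stand in the scene and side pictures, and the wrist picture suggested a notch near stand y = -92 mm. I then drew the closed fingertips lightly along the ledge. They pressed on solid ledge at z = 48.4 mm, and the contact was lost between about y = -72 and -80 mm, which fits that position.
- **Pressing the tongue:** At about y = -91 mm the tongue gave against its spring with 4 to 8 N. It then met a hard stop at z = 32.2 to 32.4 mm, which is the expected 16 mm below the ledge. The final upward force was about 16 N, above the 7.5 N needed to hold it down.
- **Last checks:** The last scene and wrist pictures show the bolt retracted and no longer over the roller. The roller looks unmoved, and I did not touch the bolt or the other things.
- **Not confirmed:**
  - I had no direct reading of the tongue or bolt travel, so "fully down" rests on the hard stop, its height and the pictures.
  - A sideways force of about 6 N remained on the fingertips. I took it for friction and did not check it further.

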